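# Shim a pottery wheel level

## Robot

A 6-joint arm with a two-finger parallel gripper is mounted at the origin on the work surface. World frame = base frame: x ahead of the robot, y to its left, z up, the work surface at z = 0. Lengths are in m, angles in degrees, forces in N, time in s.
With the tool pointing down it reaches from about 0.325 to 0.775 m from the base axis. Payload 5.5 kg.
Tool frame: the origin (TCP) lies at the centre of the arm's flange, where the gripper is bolted on; the fingertips stand 182 mm ahead of it and the grasp point (between the pads) lies 163 mm ahead of it; z points along the fingers, y is the direction in which the jaws open and shut (so a half turn about z gives the same grasp; the last joint's range is limited). The gripper opens to 88 mm and grips with 3 to 60 N. Pads are 20 mm wide; open, the fingers measure 115 mm over their backs; the gripper's body (75 mm by 178 mm) begins 61 mm behind the grasp point.
Start: joints at [-77.103, 5.22, 70.514, -0, 104.267, -3.249], TCP at [0.167, -0.576, 0.405] pointing down, gripper open.
Joint ranges: [-164.24, 164.24], [-49.07, 125.15], [9.68, 141.18], [-86.29, 266.29], [3.28, 154.24], [-151.56, 151.56]. Speed limits (degrees/s): [147.25, 147.25, 172.46, 180, 180, 180].

## Interface

Orientations are given as [roll, pitch, yaw] about the fixed x, y, z axes, in that order (R = Rz(yaw) Ry(pitch) Rx(roll)).
In Python, from station import r gives the robot as it stands. The module is installed in compiled form; this text tells all that it offers. Calls block until the motion is done:
- r.reach(position, orientation): joint-space move of the TCP to a pose.
- r.servo_line(position, rotation=None, speed=0.15): straight line of the TCP; rotation=None keeps the orientation; speed is the mean speed in m/s.
- r.move_joints(angles): joint-space move.
- r.let_go() and r.grab(squeeze=None): open the fingers fully, or close them until they stop; squeeze is the grip in N (None keeps the last).
- r.wait(seconds).
- r.inverse_kinematics(position, orientation): joint angles nearest the present ones, or None.
- r.sense(): the state.
- r.snapshot(name): name is "side" or "top" or "wrist"; returns a dict with "frame" (480x640x3 uint8, red, green, blue), "fx", "fy", "cx", "cy" (pixels), "R" (3x3) and "t" (3): a world point X has camera coordinates R X + t. Camera axes: x right, y down, z forward; pixel columns grow to the right and rows downward; lengths in m; the calibration is good to about 2 mm. A picture is of the moment at which its call begins. There is no depth.
A pose or a line that the arm cannot do raises r.IKError and nothing moves.
- r.hand_in(): hands the job in, once; it reports no verdict.
The state is a dict: "clock": time; "joints": joint angles; "joint_vel": joint speeds; "joint_torque": joint torques, N m; "tcp_pos": TCP position; "orientation": TCP orientation; "contact_force": force on the tool from outside, world axes, zero at the start; "torque": the same for the moment, N m; "opening": finger opening in m.
Only numpy, scipy, OpenCV 4.12 (cv2) and the standard library are available. Lean on these libraries where they do the work, as an engineer would, in place of code of your own. Each camera call takes 0.05 s, during which the arm holds its last target. There are 200 camera calls.

## Task

The throwing wheel stands across two benches of unequal height and leans towards the toe that stands on the lower bench. Set the round bubble level flat on the middle of the wheel head and let go of it, then gently push the wooden wedge, thin end first, under that low toe until the level's bubble rests wholly inside its black ring. Leave wedge and level in place, do not shove the wheel out of its place or force it, and leave the pots, the bucket and the tool alone.

Things in the scene. Friction and masses are not known exactly. Their poses are not given: they have to be found in the camera images.
- wheel: throwing wheel, about 3 kg, loose on three rubber feet: grey drum (diameter 200 mm), teal splash pan (diameter 256, rim 128 mm up), brown wheel head (diameter 180). Three grey toes, 64 mm wide and 12 thick, stick out at 120 degrees and end square 170 mm from the axis, undersides 9 mm above the soles. The low toe points along the body's -x. Origin: on the axis, at sole level; z along the axis, up
- head (a point): middle of the wheel head's flat top, 150 mm above the soles. The wheel leans 1.2 to 2.5 degrees down to the low toe
- nose (a point): middle of the lower front edge of the low toe, under which the wedge goes, pushed from outside straight towards the wheel's axis. It starts 5 to 8 mm above the lower bench (z = 0); with the wheel level it is 13 to 17 mm above it, depending on the step between the benches
- low_foot (a point): middle of the sole of the low toe's foot (diameter 24 mm), 100 mm from the axis, at first standing on the lower bench. The wedge's tip may go 58 mm in from the nose before it comes to this foot; by then the foot has risen and clears the wedge, however deep it goes. The other two feet, 140 mm from the axis, stand on the grey bench, whose top is 4 to 8 mm higher; the seam runs along y = constant
- wedge: loose hardwood wedge, 0.07 kg, flat underside, 120 mm long (its x), 40 wide (its y), 3 mm thick at the thin end (+x), 27 at the heel (-x), rising evenly 1 in 5. Starts flat on the lower bench. Origin: middle of the underside. Friction holds it. Under the loaded toe it takes about 8 to 20 N to push; 10 mm of push lifts the nose 2 mm, tilts the wheel 0.48 degrees, moves the bubble 7.6 mm
- wedge_tip (a point): middle of the thin end of the wedge, at its underside
- level: round bullseye level, an aluminium disc of diameter 60 mm and height 21 mm, 0.16 kg, flat underside, with a yellow-green glass in its top. Starts on the lower bench. Origin: middle of the underside
- ring (a point): middle of the level's glass and of its black ring (inner diameter 16 mm), on top, 22 mm above the underside
- bubble (a point): middle of the bubble, a pale disc of diameter 12 mm in the glass. It floats to the HIGH side of the level, 16 mm off the middle for each degree of tilt, but stops at the glass's rim, 12 to 17 mm off, where it stays while the tilt is over about 0.8 degrees; it needs about 1.5 s to come to rest. Wholly inside the black ring means that its middle is within 2 mm of the ring's
- bowl: raw clay bowl, diameter 110 mm, 60 mm high, on the higher bench; bystander. Origin: middle of the underside
- pot: raw clay pot, diameter 76 mm, 85 mm high, on the higher bench; bystander. Origin: middle of the underside
- bucket: white water bucket, diameter 90 mm, 100 mm high, on the lower bench; bystander. Origin: middle of the underside
- trimmer: trimming tool with wooden handle and steel shaft, 170 mm long, lying on the lower bench; bystander
Mind the look-alikes: they are no part of the job. Of the things that look like the wedge, take the one that is nearest to the robot's base at the start.

How it is judged (in metres and radians):
On the way, in this order (a step that is already met when the one before it is completed fails the run):
1. the level stands flat on the middle of the wheel head, let go (horizontal distance between level and head below 0.03 m and z of level in the frame of wheel below 0.153 m and angle between the z axis of level and the z axis of wheel, either way round below 0.03 rad and contact force between the fingers and level below 0.05 N and contact force between level and wheel above 0.5 N), for 0.2 s.
2. the wedge carries the low toe (contact force between wedge and wheel above 3 N and x of wedge_tip in the frame of wheel above -0.168 m), for 0.2 s.
At the end, for the whole second after the job is handed in: The wheel rests on the wedge under its low toe and is level: the bubble's middle is within 2 mm of the ring's middle and the wheel's axis within 0.25 degrees of vertical. The level stands flat on the wheel head, its middle within 30 mm of the head's. Wheel and wedge are at rest (horizontal distance between bubble and ring below 0.002 m and angle between wheel's own z axis and vertical below 0.0044 rad and contact force between wedge and wheel above 3 N and horizontal distance between level and head below 0.03 m and angle between the z axis of level and the z axis of wheel, either way round below 0.03 rad and z of level in the frame of wheel below 0.153 m and linear speed of each of wheel, wedge below 0.005 m/s); the robot touches nothing.
It fails at once if the wheel is shoved along: it shifts by more than 10 mm (distance of wheel from where it was at the start of the episode above 0.01 m).
It fails at once if the wedge is forced: more than 25 N between wedge and wheel (contact force between wedge and wheel above 25 N).
It fails at once if the wheel is pushed, leaned on or lifted with the gripper (more than 10 N) (contact force between any of the fingers, the arm and wheel above 10 N).
It fails at once if a pot, the bucket or the tool is moved by more than 15 mm (distance of any of bowl, pot, bucket, trimmer from where it was at the start of the episode above 0.015 m).
It also fails if it takes over 72 s, if anything falls off the work surface, if the arm or the gripper's body presses on something with over 40 N, if the wrist force passes 120 N, or if a joint passes its speed limit or range.

## Working session

There is one attempt and no reset: what is moved stays moved. The work goes in short steps, each a Python script; the robot and the scene stay as the last script left them, time stands still between calls to the robot, and variables do not carry over. Pictures are saved under pics/ and viewed, about 8 in all and at most 12, crops included, and the job is handed in when it is done.

```bash
mkdir -p pics; cat > h.py <<'E'
import numpy as np, cv2
from station import r
def snap(n,f=None):
    s=r.snapshot(n)
    if f: cv2.imwrite('pics/'+f+'.png',cv2.cvtColor(s['frame'],cv2.COLOR_RGB2BGR))
    return s
def ray(s,u,v,z):
    R=np.array(s['R']);t=np.array(s['t']);c=-R.T@t
    d=R.T@np.array([(u-s['cx'])/s['fx'],(v-s['cy'])/s['fy'],1])
    return c+d*(z-c[2])/d[2]
def proj(s,X):
    p=np.array(s['R'])@np.array(X)+np.array(s['t'])
    return s['fx']*p[0]/p[2]+s['cx'],s['fy']*p[1]/p[2]+s['cy']
E
python3 - <<'E'
from h import *
for n in('top','side'):
    s=snap(n,n+'0'); print(n,s['fx'],s['cx'],s['cy'],(-np.array(s['R']).T@s['t']).round(3)); np.save(n+'.npy',s['frame'])
print(r.sense())
E
```

```text
top 556.2849104375886 315.9215219945136 237.76625348890246 [ 0.35  -0.104  1.605]
side 481.3124018789785 319.59406789875413 247.74247971009623 [ 0.018 -0.947  1.091]
{'clock': 0.1, 'joints': array([-7.71022541e+01,  5.25816145e+00,  7.05743152e+01,  1.56564461e-03,
        1.04267387e+02, -3.24844672e+00]), 'joint_vel': array([-0.01072019,  0.00944635, -0.23316652,  0.03146051, -0.04253335,
       -0.01840591]), 'joint_torque': array([ 4.04170001e-03, -4.47856414e+01, -4.07570744e+01,  7.02569936e-02,
        2.83690175e-02, -1.10723086e-04]), 'tcp_pos': array([ 0.16686921, -0.57637941,  0.40363285]), 'orientation': array([-1.79900383e+02, -7.17441679e-03,  1.61465709e+01]), 'contact_force': array([ 0.48720373, -0.67499605,  0.29875532]), 'torque': array([-0.01837908,  0.05937287, -0.02508691]), 'opening': 0.08764501262664158}
```

View pics/top0.png

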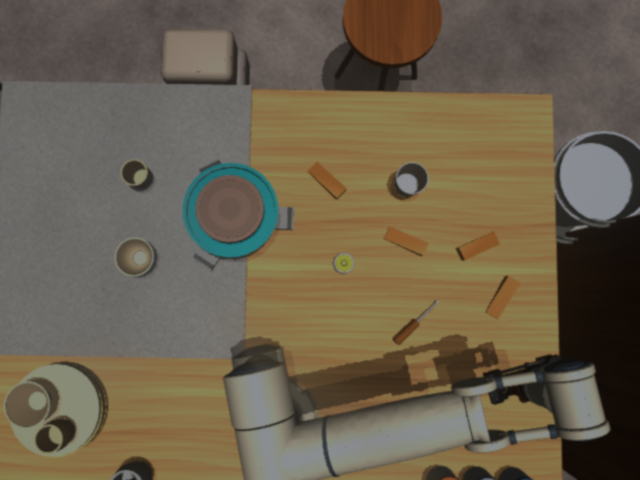

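View pics/side0.png

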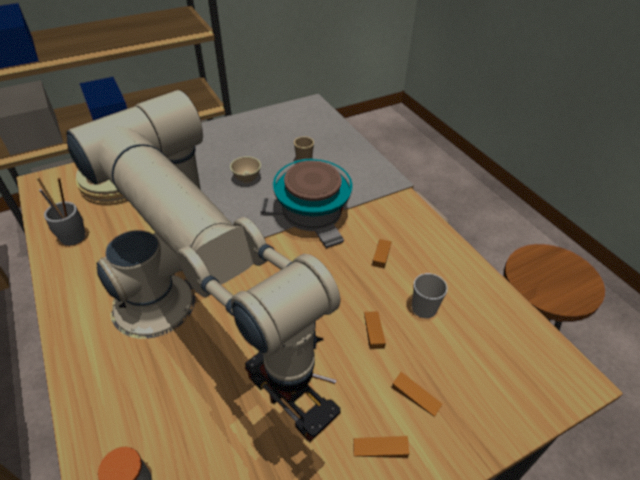

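```bash
python3 - <<'E'
from h import *
s=snap('top'); f=s['frame']; print('base px',proj(s,[0,0,0]))
hsv=cv2.cvtColor(f,cv2.COLOR_RGB2HSV)
for p in [(327,180),(406,241),(478,246),(503,297),(285,218),(230,209),(190,215),(344,263),(345,300),(266,211)]: print(p,f[p[1],p[0]],hsv[p[1],p[0]])
def blobs(m,lo,hi):
    n,l,st,c=cv2.connectedComponentsWithStats(m.astype(np.uint8))
    for i in range(1,n):
        if lo<st[i,4]<hi: yield i,(l==i),c[i],st[i]
H,S,V=[hsv[...,i].astype(int) for i in range(3)]
m=(H<13)&(S>165)&(V>90)
for i,b,c,st in blobs(m,150,3000):
    rc=cv2.minAreaRect(np.argwhere(b)[:,::-1].astype(np.float32))
    P=ray(s,*c,0.01); print('orange',c.round(1),rc,st[4],P.round(3),np.hypot(*P[:2]).round(3))
m=(H>75)&(H<105)&(S>120)
for i,b,c,st in blobs(m,500,30000):
    e=cv2.fitEllipse(max(cv2.findContours(b.astype(np.uint8),0,1)[0],key=len)); print('teal',e,ray(s,*e[0],.128))
m=(H>24)&(H<40)&(S>120)&(V>100)
for i,b,c,st in blobs(m,40,1000): print('level',c,st[4],ray(s,*c,.022))
a=cv2.cvtColor(f,cv2.COLOR_RGB2BGR)
A=cv2.resize(a[140:330,280:540],None,fx=3,fy=3,interpolation=2)
cv2.imwrite('pics/c1.png',A)
cv2.imwrite('pics/c2.png',cv2.resize(a[150:280,170:370],None,fx=4,fy=4,interpolation=2))
E
```

```text
base px (np.float64(277.00457774707434), np.float64(418.02685173789723))
(327, 180) [133  84  41] [ 14 176 133]
(406, 241) [139  92  47] [ 15 169 139]
(478, 246) [133  84  39] [ 14 180 133]
(503, 297) [138  93  47] [ 15 168 138]
(285, 218) [116 115 112] [ 23   9 116]
(230, 209) [102  84  73] [ 11  73 102]
(190, 215) [ 43 113 116] [ 91 160 116]
(344, 263) [134 136  73] [ 31 118 136]
(345, 300) [139 113  69] [ 19 128 139]
(266, 211) [ 35 118 121] [ 91 181 121]
teal ((229.89547729492188, 209.73052978515625), (93.10189056396484, 93.5841064453125), 91.2456283569336) [0.56950372 0.13129117 0.128     ]
level [343.62285714 262.56      ] 175 [ 0.43893639 -0.18065307  0.022     ]
```

View pics/c1.png

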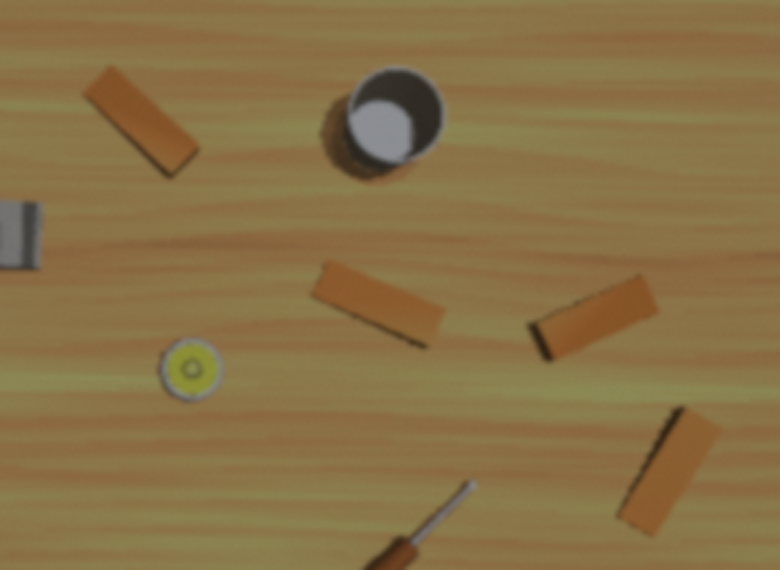

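View pics/c2.png

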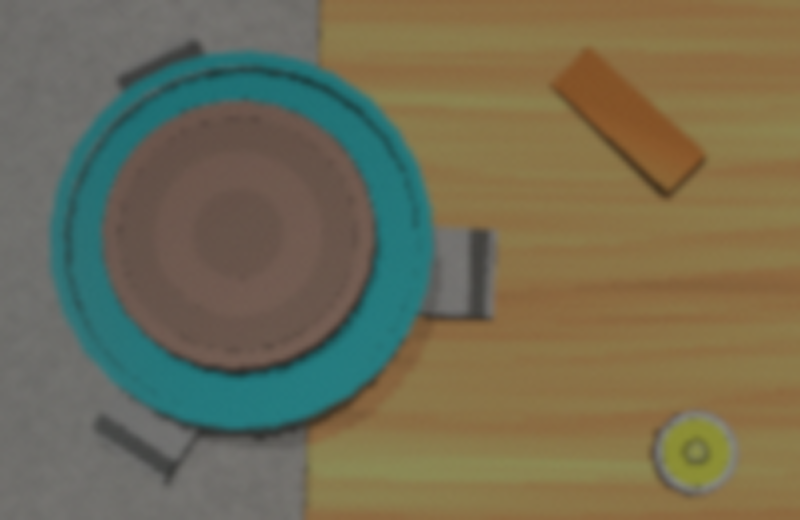

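Candidates for the wedge in the top picture are (327,180), (406,241), (478,246) and (503,297). The base projects to (277,418), so (406,241) is nearest, at about 219 px against 243 or more for the others. Its dark side face gets thicker to the lower right, so the heel is on the right and the thin end on the left. The level is at (344,263). The low toe ends at about (292,218), pointing right (-y). Next I go above the level and look from close by.

```bash
python3 - <<'E'
from h import *
s=snap('top'); hsv=cv2.cvtColor(s['frame'],cv2.COLOR_RGB2HSV)
m=cv2.inRange(hsv,(10,158,60),(17,255,255))
n,l,st,c=cv2.connectedComponentsWithStats(m)
for i in range(1,n):
    if st[i,4]>250:
        rc=cv2.minAreaRect(np.argwhere(l==i)[:,::-1].astype(np.float32)); P=ray(s,*rc[0],.015)
        print(np.round(rc[0],1),np.round(rc[1],1),st[i,4],P.round(3),'dist',np.hypot(*P[:2]).round(3),[ray(s,*q,.015)[:2].round(3).tolist() for q in cv2.boxPoints(rc)])
# toe end corners from crop c2 (top edge z~.018)
for u,v in [(495,232),(492,318),(433,230),(428,316)]: print('toe',ray(s,170+u/4,150+v/4,.018).round(4))
L=ray(s,343.6,262.6,.022); print(L)
r.reach([L[0],L[1],.36],[180,0,90]); print(r.sense()['joints'],r.sense()['clock'])
w=snap('wrist','w1'); print((-np.array(w['R']).T@w['t']).round(3),w['fx'],proj(w,L))
E
```

```text
[392.  32.] [64. 96.] 5261 [ 1.13  -0.317  0.015] dist 1.174 [[1.228, -0.172], [1.233, -0.46], [1.033, -0.46], [1.029, -0.175]]
[326.5 179.5] [40.1 13.5] 521 [ 0.68  -0.128  0.015] dist 0.692 [[0.704, -0.072], [0.734, -0.098], [0.655, -0.185], [0.626, -0.159]]
[405.6 240.5] [41.4 13.3] 505 [ 0.506 -0.358  0.015] dist 0.62 [[0.511, -0.296], [0.546, -0.311], [0.501, -0.42], [0.466, -0.405]]
[478.5 245.5] [13.7 39.5] 532 [ 0.495 -0.567  0.015] dist 0.753 [[0.488, -0.508], [0.538, -0.611], [0.502, -0.627], [0.453, -0.524]]
[502.  296.8] [14.5 41.7] 586 [ 0.35  -0.632  0.015] dist 0.723 [[0.31, -0.583], [0.411, -0.647], [0.39, -0.682], [0.289, -0.618]]
toe [ 0.5941 -0.0351  0.018 ]
toe [ 0.5316 -0.0343  0.018 ]
toe [0.5947 0.0096 0.018 ]
toe [0.5323 0.0117 0.018 ]
[ 0.43882131 -0.1805894   0.022     ]
[-2.65534774e+01 -1.45062486e+01  9.36951289e+01 -1.67873209e-02
  1.00795638e+02 -2.64712187e+01] 1.9583
[ 0.439 -0.102  0.341] 344.28248310192924 (np.float64(317.80115676672233), np.float64(228.00342522429005))
```

View pics/w1.png

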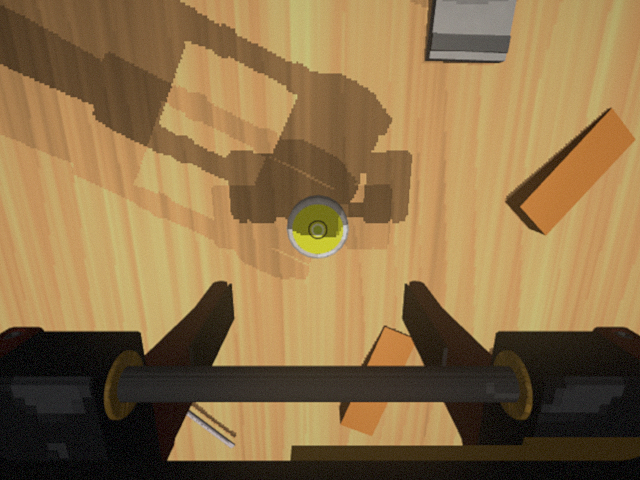

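The wrist picture shows the level's glass centre at (318,228), exactly where it was predicted. The low toe end is at the top, edge at row ~57 between columns 428 and 504. The wedge is at the bottom (~(377,385)) and a look-alike is at right. Next: pick up the level and place it with a guarded descent.

```bash
python3 - <<'E'
from h import *
x,y=.4388,-.1806; O=[180,0,90]
r.servo_line([x,y,.186],speed=.15); r.grab(15); print('open',r.sense()['opening'])
r.servo_line([x,y,.40],speed=.2)
hx,hy=.5695,.131
r.reach([hx,hy,.40],O); r.servo_line([hx,hy,.345],speed=.1); r.wait(.3)
f0=r.sense()['contact_force'][2]; z=.345
print(r.sense()['tcp_pos'],f0,r.sense()['clock'])
while z>.336:
    z-=.0005; r.servo_line([hx,hy,z],speed=.02); r.wait(.05)
    f=r.sense()['contact_force'][2]; print(round(z,4),round(f-f0,2))
    if f-f0>1.2: break
print(r.sense()['tcp_pos'],r.sense()['clock'])
E
```

```text
open 0.05968405436180585
[0.56955179 0.13106982 0.34557729] -1.841316147988288 7.3667
0.3445 0.51
0.344 -0.06
0.3435 -0.02
0.343 0.32
0.3425 0.14
0.342 1.36
[0.56949941 0.13102671 0.34212149] 9.1667
```

```bash
python3 - <<'E'
from h import *
hx,hy=.5695,.131; z=.342; g=lambda:np.mean([(r.wait(.02),r.sense()['contact_force'][2])[1] for _ in range(4)])
print(g())
while z>.338:
    f=g(); print(round(z,4),round(f+1.84,2))
    if f+1.84>2.5: break
    z-=.0005; r.servo_line([hx,hy,z],speed=.02)
r.let_go(); r.wait(.3); r.servo_line([hx,hy,.42],speed=.15); print(r.sense()['clock'])
s=snap('top'); a=cv2.cvtColor(s['frame'],cv2.COLOR_RGB2BGR)
r.reach([.50,-.30,.40],[180,0,90])
s=snap('top'); w=snap('wrist'); np.save('w2.npy',w,allow_pickle=True)
a=cv2.resize(cv2.cvtColor(s['frame'],cv2.COLOR_RGB2BGR)[160:260,180:310],None,fx=4,fy=4,interpolation=2)
b=cv2.cvtColor(w['frame'],cv2.COLOR_RGB2BGR)
o=np.zeros((480,800,3),np.uint8); o[:400,:520]=a; o[:210,520:]=cv2.resize(b,(280,210))
cv2.imwrite('pics/c3.png',o); cv2.imwrite('pics/w2.png',b); print(r.sense()['clock'])
E
```

```text
-1.4158838323493295
0.342 0.49
0.3415 2.48
0.341 4.11
11.5417
13.3
```

View pics/c3.png

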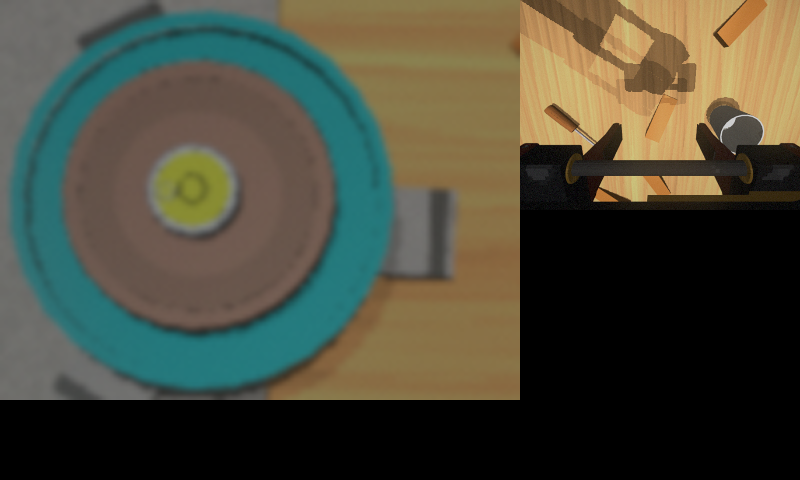

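View pics/w2.png

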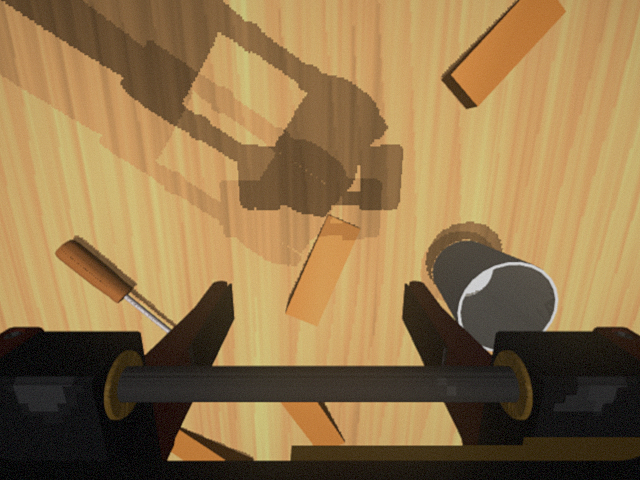

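The level sits on the head with its bubble on the side away from the low toe (c3: level (194,192), bubble about (176,190)), so the lean is as described. In the wrist view the wedge corners are (330,215), (359,230), (316,325) and (287,312). I'll test numerically which end is the heel.

```bash
python3 - <<'E'
from h import *
w=np.load('w2.npy',allow_pickle=True).item()
hsv=cv2.cvtColor(w['frame'],cv2.COLOR_RGB2HSV)
print(hsv[270,322],hsv[300,305],hsv[225,340],hsv[260,400])
c=[(330,215),(359,230),(316,325),(287,312)]
for z1,z2 in((.003,.027),(.027,.003)):
    P=[ray(w,*c[i],z1 if i<2 else z2)[:2] for i in range(4)]
    t=(P[0]+P[1])/2;h=(P[2]+P[3])/2; d=t-h
    print('tipz',z1,'len',np.linalg.norm(d).round(4),'widths',np.linalg.norm(P[0]-P[1]).round(4),np.linalg.norm(P[2]-P[3]).round(4),t.round(4),h.round(4),np.degrees(np.arctan2(d[1],d[0])).round(1))
s=np.load('side.npy'); a=cv2.cvtColor(s,cv2.COLOR_RGB2BGR)
o=np.hstack([cv2.resize(a[295:365,345:415],(400,400),interpolation=2),cv2.resize(cv2.cvtColor(w['frame'],cv2.COLOR_RGB2BGR)[200:340,260:400],(400,400),interpolation=2)])
cv2.imwrite('pics/c4.png',o)
E
```

```text
[ 16 154 212] [ 16 160 210] [ 15 165 188] [ 20 118 210]
tipz 0.003 len 0.1178 widths 0.0373 0.037 [ 0.531  -0.3063] [ 0.4824 -0.4136] 65.6
tipz 0.027 len 0.1347 widths 0.0349 0.0395 [ 0.529  -0.3008] [ 0.4812 -0.4267] 69.2
```

View pics/c4.png

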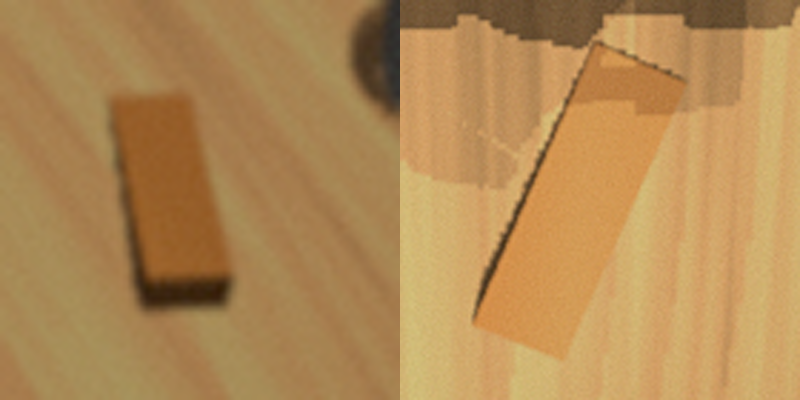

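The crops confirm it: in the side view the dark heel face looks towards -y, and the tip-towards-+y reading gives consistent sizes (118 x 37 mm). Next I locate the nose from the first wrist picture, then pick up the wedge and set it in front of the toe.

```bash
python3 - <<'E'
from h import *
w=np.load('w2.npy',allow_pickle=True).item(); w['t']=-np.array(w['R'])@[.439,-.102,.341]
for u,v in [(428,58),(503,61)]: print('nose corner',ray(w,u,v,.006).round(4))
g=[.4898,-.398]
r.reach([*g,.30],[180,0,65.6]); r.servo_line([*g,.186],speed=.15); r.grab(20); q=r.sense(); print(q['opening'],q['clock'])
r.servo_line([*g,.25],speed=.15)
r.reach([.56,-.21,.25],[180,0,90]); r.wait(.2)
w=snap('wrist','w3'); np.save('w3.npy',w,allow_pickle=True); print(r.sense()['tcp_pos'],r.sense()['clock'])
E
```

```text
nose corner [ 0.5355 -0.0315  0.006 ]
nose corner [ 0.6015 -0.0337  0.006 ]
0.04002600117935518 15.625
[ 0.55961969 -0.21144917  0.24988326] 17.2667
```

View pics/w3.png

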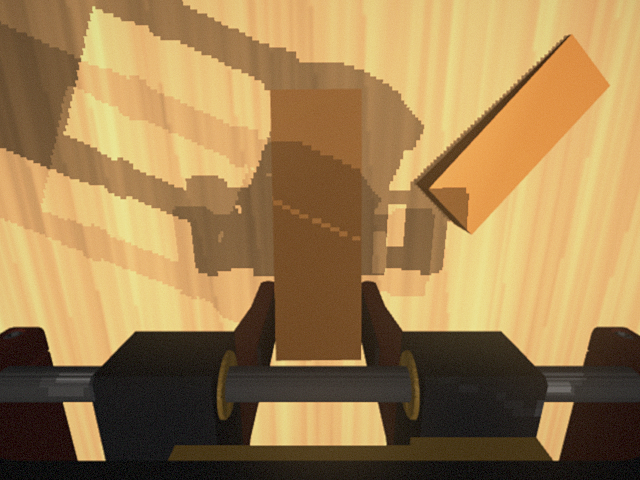

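The wedge is gripped straight (tip edge at row 89, columns 271–361). The nose estimate from two views is about (.566,-.034), and the push direction towards the axis is about 88.6° yaw. Next I set it down and slide it just under the nose.

```bash
python3 - <<'E'
from h import *
w=np.load('w3.npy',allow_pickle=True).item()
tip=ray(w,316,88.5,.067); print('tip',tip.round(4),'ahead of tcp',(tip[1]+.2114).round(4))
A=tip[1]+.2114
n=np.array([.566,-.034]); d=np.array([.004,.170]); d/=np.linalg.norm(d); yaw=np.degrees(np.arctan2(d[1],d[0]))
p=lambda s: n+d*(s-A)     # tcp xy for tip depth s
g=lambda:np.mean([(r.wait(.02),r.sense()['contact_force'])[1] for _ in range(4)],0)
r.reach([*p(-.02),.25],[180,0,yaw]); r.servo_line([*p(-.02),.190],speed=.12); r.wait(.1); f0=g(); z=.190; print(f0)
while z>.184:
    z-=.0005; r.servo_line([*p(-.02),z],speed=.02); f=g()-f0
    if f[2]>1.5: break
print('z',z,f.round(2)); r.let_go(); r.wait(.1); r.grab(10); f0=g()
print(r.sense()['tcp_pos'],r.sense()['clock'])
s=-.02
while s<.016:
    s+=.004; r.servo_line([*p(s),z],speed=.03); f=g()-f0; print(round(s,3),f.round(2))
    if abs(f[1])>4: break
np.savez('st.npz',n=n,d=d,yaw=yaw,A=A,s=s,z=z); print(r.sense()['tcp_pos'],r.sense()['clock'])
snap('top'); 
E
```

```text
tip [ 0.559  -0.1098  0.067 ] ahead of tcp 0.1016
[ 0.32590664 -0.19543489 -1.28257962]
z 0.1855 [-1.22  1.04  4.06]
[ 0.56313345 -0.1556002   0.18549301] 23.1
-0.016 [-0.39  0.59 -0.09]
-0.012 [0.2  0.25 0.  ]
-0.008 [-0.27  0.38 -0.05]
-0.004 [-0.71  0.17  0.04]
0.0 [-0.1   0.05 -0.15]
0.004 [ 0.11  0.3  -0.19]
0.008 [ 0.06  0.03 -0.44]
0.012 [-0.2   0.56  0.51]
0.016 [-0.43 -1.28  0.16]
[ 0.563989   -0.11958718  0.18551651] 26.25
```

```bash
cat >> h.py <<'E'
g=lambda k=4:np.mean([(r.wait(.02),r.sense()['contact_force'])[1] for _ in range(k)],0)
def topcrop():
    s=snap('top'); u,v=proj(s,[.569,.131,.175]); a=cv2.cvtColor(s['frame'],cv2.COLOR_RGB2BGR)
    u,v=int(round(u)),int(round(v)); return cv2.resize(a[v-16:v+16,u-16:u+16],(260,260),interpolation=2)
E
python3 - <<'E'
from h import *
S=np.load('st.npz'); n,d,yaw,A,s,z=[S[k] for k in('n','d','yaw','A','s','z')]
P=lambda q: n+d*(q-A)
c=[topcrop()]
r.let_go(); r.servo_line([*P(s),.25],speed=.2); b=float(s)-.036
r.servo_line([*P(b),.25],speed=.15); r.grab(20); r.servo_line([*P(b),.187],speed=.15); r.wait(.1); f0=g(); print(r.sense()['clock'],f0)
cont=None; fy=0
while b<float(s)+.020:
    st=.002; b+=st; r.servo_line([*P(b),.187],speed=.03); f=g(3)-f0; fy=-f@[*d,0]
    print(round(b,4),f.round(1),end=' | ')
    if fy>3 and cont is None: cont=b; print('\ncontact',b)
    if cont and b>=cont+.016 or fy>19: break
r.wait(1); c.append(topcrop()); f=g()-f0; print('\nend',b,f,r.sense()['tcp_pos'],r.sense()['clock'])
np.savez('st2.npz',b=b,f0=f0); np.save('c0.npy',np.array(c))
E
```

```text
30.1667 [ 0.0998632  -0.0365464   0.16354852]
-0.018 [-0.   0.1 -0.5] | -0.016 [ 0.  -0.5 -0.3] | -0.014 [ 0.2 -2.4 -0.6] | -0.012 [-0.7 -5.8 -0.8] | 
contact -0.011999999999999993
-0.01 [-0.7 -9.5  0.1] | -0.008 [ -0.5 -10.9   0.1] | -0.006 [ -0.6 -11.5  -0.5] | -0.004 [ -0.2 -11.8  -0.1] | -0.002 [ -0.4 -11.4  -0.9] | 0.0 [ -0.4 -11.4  -0.6] | 0.002 [ -0.4 -11.4  -0.6] | 0.004 [ -0.3 -10.8  -0.8] | 
end 0.004000000000000007 [  0.12702529 -11.0196657   -0.76263795] [ 0.56358364 -0.13375091  0.18733274] 34.8833
```

```bash
python3 - <<'E'
from h import *
S=np.load('st.npz'); n,d,A=S['n'],S['d'],S['A']; T=np.load('st2.npz'); b=float(T['b']); f0=T['f0']
P=lambda q: n+d*(q-A); c=list(np.load('c0.npy'))
b+=.007; r.servo_line([*P(b),.187],speed=.015); r.wait(1.3); c.append(topcrop())
print(b,(g()-f0).round(1),r.sense()['tcp_pos'],r.sense()['clock'])
np.savez('st2.npz',b=b,f0=f0); np.save('c0.npy',np.array(c))
cv2.imwrite('pics/c5.png',np.hstack(c))
E
```

```text
0.011000000000000006 [ -0.2 -10.4  -1.4] [ 0.56372146 -0.12666001  0.18713707] 36.9167
```

View pics/c5.png

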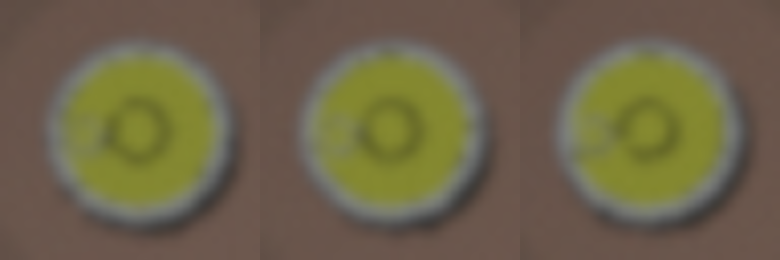

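All three crops show the bubble still at the rim, away from the toe (bubble 50 zoomed px = ~16 mm left of the ring). So at least ~17 mm more push is needed; I go 13 mm on and measure.

```bash
cat >> h.py <<'E'
def bub(s,c0=(.569,.131,.175),R=.019):
    u,v=proj(s,c0); k=8; H=int(R*2*s['fx']/np.linalg.norm(np.array(c0)+np.array(s['R']).T@s['t']))+3
    u,v=int(u),int(v); c=cv2.resize(s['frame'][v-H:v+H+1,u-H:u+H+1],None,fx=k,fy=k,interpolation=2).astype(float)
    q=c[...,2]/(c[...,0]+c[...,1]+1); yel=(q<.36).astype(np.uint8)
    cn=max(cv2.findContours(yel,0,1)[0],key=cv2.contourArea); (x,y),rad=cv2.minEnclosingCircle(cn)
    yy,xx=np.mgrid[:c.shape[0],:c.shape[1]]; ins=np.hypot(xx-x,yy-y)<rad*.95
    w=np.clip(q-np.median(q[ins])-.06,0,None)*ins
    px=lambda a,b_: ray(s,(a+.5)/k-.5+u-H,(b_+.5)/k-.5+v-H,c0[2])
    g0=px(x,y); b0=px((w*xx).sum()/w.sum(),(w*yy).sum()/w.sum())
    return g0[:2].round(4),((b0-g0)[:2]*1000).round(1),np.linalg.norm(px(x+rad,y)-g0).round(4),w.sum().round(1)
E
python3 - <<'E'
from h import *
S=np.load('st.npz'); n,d,A=S['n'],S['d'],S['A']; T=np.load('st2.npz'); b=float(T['b']); f0=T['f0']
P=lambda q: n+d*(q-A); c=list(np.load('c0.npy'))[2:]
print('now',bub(snap('top')))
for st in (.008,.005):
    b+=st; r.servo_line([*P(b),.187],speed=.015); r.wait(1.2); c.append(topcrop())
    print(b,(g()-f0).round(1),r.sense()['tcp_pos'],r.sense()['clock'],bub(snap('top')))
np.savez('st2.npz',b=b,f0=f0); np.save('c0.npy',np.array(c))
cv2.imwrite('pics/c6.png',np.hstack(c))
E
```

```text
now (array([0.5705, 0.1334]), array([-2.3,  7.6]), np.float64(0.0247), np.float64(129.5))
0.019000000000000006 [ -0.3 -10.4  -1.5] [ 0.56388762 -0.11857975  0.18706489] 38.9667 (array([0.5706, 0.1347]), array([-0.5,  8.5]), np.float64(0.0248), np.float64(150.5))
0.024000000000000007 [ -0.1 -10.1  -1.6] [ 0.56400156 -0.11351464  0.18702359] 40.8167 (array([0.571 , 0.1357]), array([2.3, 5.7]), np.float64(0.0246), np.float64(96.0))
```

View pics/c6.png

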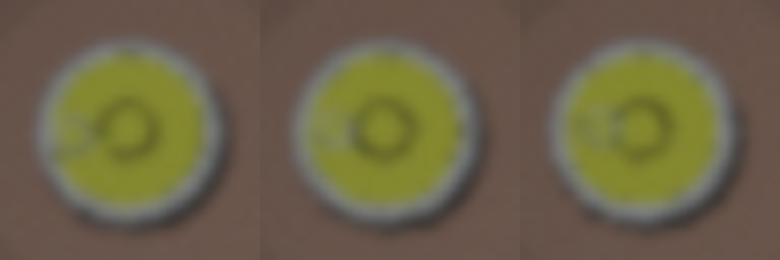

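The bubble has left the rim: 52, 46, then 39 zoomed px off the ring, so ~12 mm remain, which is ~15 mm of push. I push 13 mm, retract and check from close above.

```bash
cat >> h.py <<'E'
def look(name):
    r.reach([.5705,.107,.40],[180,0,90]); r.wait(.2); s=snap('wrist'); np.save(name+'.npy',s,allow_pickle=True)
    u,v=map(int,proj(s,[.5705,.135,.1755])); a=cv2.cvtColor(s['frame'],cv2.COLOR_RGB2BGR)[max(v-60,0):v+60,u-60:u+60]
    cv2.imwrite('pics/'+name+'.png',cv2.resize(a,(600,600),interpolation=2)); return s,(u,v)
E
python3 - <<'E'
from h import *
S=np.load('st.npz'); n,d,A=S['n'],S['d'],S['A']; T=np.load('st2.npz'); b=float(T['b']); f0=T['f0']
P=lambda q: n+d*(q-A)
b+=.013; r.servo_line([*P(b),.187],speed=.015); r.wait(.3)
print(b,(g()-f0).round(1),r.sense()['tcp_pos'],r.sense()['clock'])
np.savez('st2.npz',b=b,f0=f0)
r.servo_line([*P(b-.012),.187],speed=.05); r.servo_line([*P(b-.012),.40],speed=.25)
s,uv=look('L1'); print(r.sense()['clock'],uv)
E
```

```text
0.037000000000000005 [ -0.3 -10.9  -1.5] [ 0.56431165 -0.10065747  0.18703059] 42.25
44.7667 (317, 226)
```

View pics/L1.png

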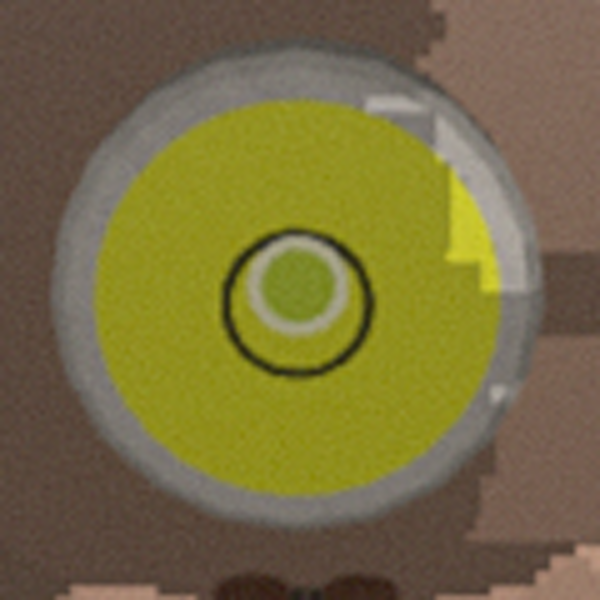

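The ring centre is at (299,304) and the bubble at (299,284) in a crop of ~8.2 px/mm, so it is ~2.4 mm off, still away from the toe. About 3 mm more push is due. That was my 12th view, so the recheck is numeric, calibrated on this picture.

```bash
cat >> h.py <<'E'
def meas(s):
    u,v=map(int,proj(s,[.5705,.135,.1755])); f=s['frame'][v-60:v+60,u-60:u+60]
    f=cv2.resize(f,(600,600),interpolation=2); hsv=cv2.cvtColor(f,cv2.COLOR_RGB2HSV)
    yy,xx=np.mgrid[:600,:600]; ins=np.hypot(xx-299,yy-304)<130
    ring=(hsv[...,2]<85)&ins; P=lambda m:max(cv2.findContours(m.astype(np.uint8),0,1)[0],key=cv2.contourArea)
    (x,y),R=cv2.minEnclosingCircle(P(ring))
    inn=np.hypot(xx-x,yy-y)<R-9; pale=(hsv[...,1]<125)&(hsv[...,2]>100)&inn
    (a,b),q=cv2.minEnclosingCircle(P(pale))
    W=lambda i,j:ray(s,u-60+i/5,v-60+j/5,.1755)
    return (x,y,R),(a,b,q),((W(a,b)-W(x,y))*1000)[:2].round(2)
E
python3 - <<'E'
from h import *
print(meas(np.load('L1.npy',allow_pickle=True).item()))
S=np.load('st.npz'); n,d,A=S['n'],S['d'],S['A']; T=np.load('st2.npz'); b=float(T['b']); f0=T['f0']
P=lambda q: n+d*(q-A); b0=b
r.reach([*P(b-.012),.40],[180,0,float(S['yaw'])]); r.servo_line([*P(b-.012),.187],speed=.25); r.wait(.1); f0=g()
r.servo_line([*P(b-.003),.187],speed=.03); print((g()-f0).round(1))
b+=.003; r.servo_line([*P(b),.187],speed=.015); r.wait(.3)
print(b,(g()-f0).round(1),r.sense()['tcp_pos'],r.sense()['clock'])
np.savez('st2.npz',b=b,f0=f0)
r.servo_line([*P(b-.012),.187],speed=.05); r.servo_line([*P(b-.012),.40],speed=.25)
s,uv=look('L2'); print(r.sense()['clock'],meas(s))
E
```

```text
((297.08843994140625, 303.1451110839844, 76.08582305908203), (298.1130676269531, 283.950439453125, 52.67817687988281), array([0.13, 2.41]))
[ 0.3 -2.   1. ]
0.04000000000000001 [ -0.8 -11.5   0.7] [ 0.56451269 -0.09787218  0.18732937] 48.2417
50.75 ((297.5324401855469, 301.1944580078125, 76.1530990600586), (297.224609375, 299.0276794433594, 51.84992980957031), array([-0.04,  0.27]))
```

```bash
python3 - <<'E'
from h import *
r.wait(1.5); print(meas(snap('wrist'))[2]); r.servo_line([.5705,.107,.45],speed=.1); r.wait(.5); s=snap('top')
hsv=cv2.cvtColor(s['frame'],cv2.COLOR_RGB2HSV); m=cv2.inRange(hsv,(75,120,0),(105,255,255))
e=cv2.fitEllipse(max(cv2.findContours(m,0,1)[0],key=cv2.contourArea)); print('rim now',ray(s,*e[0],.13).round(4))
print(r.sense()['contact_force'].round(2),r.sense()['clock']); r.hand_in()
E
```

```text
[0.04 0.29]
rim now [0.5776 0.0753 0.13  ]
[-0.25 -0.66  0.16] 53.5
the job is handed in; nothing more can be done
```

I placed the level on the wheel head, pushed the wedge under the low toe until the bubble was inside its ring, and handed the job in at about 53.5 s. No verdict was reported.

- **Level:** I set it down on the middle of the head by a force-guarded descent and let go of it. The top view put it within about 4 mm of the head's middle.
- **Wedge:** I used the wedge-like block nearest the base, set it down flat in front of the low toe and slid its thin end just under the nose. I then pushed it from the heel with closed fingers, in steps, with 10–11.5 N at the wrist. The last step was a 3 mm correction.
- **Bubble:** It was 2.4 mm off before that last step. After it, two close-up measurements gave 0.27 mm and, more than 1.5 s later, 0.29 mm, against the 2 mm limit.
- **Check that disagreed:** The last check of the wheel's position gave a pan-rim centre of (0.578, 0.075), against (0.570, 0.131) at the start. I believe that reading is wrong, because the arm was then over the wheel and hid part of the pan. The level's ring stayed at its expected place to within about 1 mm in the wrist pictures, and the push force stayed steady at 10–11.5 N, so I don't think the wheel was shoved.
- **Not checked:** I took no unobstructed view of the pan after the push. I also did not re-measure the bowl, pot, bucket and trimmer, though I did not plan any contact with them.

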